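Brake lever check on a walking-frame handle

TASK

Two walking-frame handles stand on the clinic counter for a brake check. On the handle with the long, ball-ended brake lever, push the lever in from the front with the outside of the fingers, firmly but without forcing it, until it comes up against its stop short of the black grip, hold it there for a good second, then ease it back out to rest (do not let it snap back) and move clear. Do not pinch or hook the lever between the fingers or press on the grip, do not drag or lift the stand, and leave the other handle and everything else where it is.

Things in the scene. Friction and masses are not known exactly. Their poses are not given: they have to be found in the camera images.
- long_stand: Loose stand of the handle to check: steel base 150 x 190 x 20 mm, about 6.5 kg; origin at its underside's centre, x from the lever side to the grip side, z up. Two 22 x 14 mm posts at x=+40, y=+-82 mm, 131 mm high, carry the grip along y. The lever's upright pivot pin is at x=0, y=+79 mm between black cheeks (top at 129 mm); the lever lies in front (-x) of the grip, free end to -y
- long_blade: Long aluminium brake lever: straight bar 135 mm long, 8 thick, 18 high, ending in a 22 mm ball. Origin on the pivot axis at mid-height, 112 mm above the counter; z up; the bar runs along its own -y (ball at y=-135 mm), front face at x=-4 mm, pushed towards +x. The frame turns with the lever: about z against the stand -0.36 rad at rest, -0.06 at the stop
- long_push (a point): Good place to press: on the front face of the long lever, 95 mm from the pivot, at mid-height (112 mm above the counter). Axes as long_blade. It moves about 28 mm from rest to stop
- long_lever (a joint): Angle of the long lever: 0 at rest, grows counter-clockwise from above as it is pushed in, hard stop at 0.30 rad; the free end is then still about 20 mm clear of the grip. A spring returns it: at the push point about 2.5 N to start and 6.3 N at the stop; let go at the stop, it flies back in under 0.1 s
- long_grip: The black rubber grip behind the long lever: 33 mm thick, 150 mm long along its y, origin at its centre, 112 mm above the counter. Not to be pressed
- short_stand: Stand of the other handle, to be left alone: the same stand, grip and pivot as long_stand, but with an 80 mm lever without a ball. Origin and axes as for long_stand
- short_lever (a joint): Angle of the short lever, 0 at rest, 0.30 rad at its stop; to be left alone
- wrench: Loose steel wrench, 150 mm long, lying on the counter; origin under its middle. Leave alone
- specimen_jar: Loose jar with a screw cap, 52 mm across, 62 mm high; origin at the centre of its underside. Leave alone
- tube_rack: Loose clear rack of capped tubes, 76 x 142 mm, 86 mm high; origin at the centre of its underside. Leave alone
- rinse_bottle: Loose white bottle, 60 mm across, 140 mm high; origin at the centre of its underside. Leave alone

How it is judged (in metres and radians):
On the way:
1. the long lever is held in against its stop by the fingers for a second (0.8 s counts) (value of joint long_lever above 0.28 rad and contact force between the fingers and long_blade above 2 N), for 0.8 s.
At the end, for the whole second after the job is handed in: After a press held to within 0.02 rad of the stop, the long lever is back within 0.03 rad of rest, the short lever is at rest, and both stands and all bystanders are at rest within 20 mm of where they began (value of joint each of long_lever, short_lever below 0.03 rad and linear speed of long_stand below 0.02 m/s and distance of each of long_stand, short_stand, wrench, specimen_jar, tube_rack, rinse_bottle from where it was at the start of the episode below 0.02 m); the robot touches nothing.
It fails at once if the lever is pinched or hooked between the fingers (the grasp point is not in front of the lever while the fingers touch it) (contact force between the fingers and long_blade above 0.5 N and x of the grasp point in the frame of long_blade above -0.003 m).
It fails at once if the lever is forced (over 45 N) or snaps back (faster than 2.5 rad/s outwards) (contact force between the fingers and long_blade above 45 N or velocity of joint long_lever below -2.5 rad/s).
It fails at once if the grip is pressed or squeezed (over 3 N) (contact force between any of the fingers, the arm and long_grip above 3 N).
It fails at once if the stand is dragged over 20 mm, tipped or lifted (distance of long_stand from where it was at the start of the episode above 0.02 m or angle between long_stand's own z axis and vertical above 0.06 rad or height (world z) of long_stand above 0.008 m).
It fails at once if the other handle or a bystander is disturbed: the short lever pressed, or anything moved over 20 mm (value of joint short_lever above 0.06 rad or distance of any of short_stand, wrench, specimen_jar, tube_rack, rinse_bottle from where it was at the start of the episode above 0.02 m).
It also fails if it takes over 38 s, if anything falls off the work surface, if the arm or the gripper's body presses on something with over 40 N, if the wrist force passes 120 N, or if a joint passes its speed limit or range.

ROBOT

A 6-joint arm with a two-finger parallel gripper is mounted at the origin on the work surface. World frame = base frame: x ahead of the robot, y to its left, z up, the work surface at z = 0. Lengths are in mm, angles in rad, forces in N, time in s.
With the tool pointing down it reaches from about 300 to 875 mm from the base axis. Payload 6.4 kg.
Tool frame: the origin (TCP) lies between the finger pads; the fingertips stand robot.tip_reach ahead of it and the grasp point (between the pads) lies 6 mm ahead of it (robot.tip_reach is the distance from the TCP to the fingertips, in mm); z points along the fingers, x is the direction in which the jaws open and shut, and the axes are right-handed (so a half turn about z gives the same grasp; the last joint's range is limited). The gripper opens to 85 mm and grips with 20 to 120 N. Pads are 22 mm wide; open, the fingers measure 114 mm over their backs; the gripper's body (76 mm by 85 mm) begins 54 mm behind the grasp point. The pads swing forward as they close: fully open they stand 13 mm farther back than shut.
Start: joints at [-1.317, 0.181, 1.607, -0, 1.354, -0.206], TCP at [255.185, -515.288, 256.288] pointing down, gripper open.
Joint ranges: [-2.99, 2.99], [-0.89, 2.07], [0.3, 2.58], [-1.14, 4.28], [0, 2.63], [-3.12, 3.12]. Speed limits (rad/s): [2.57, 2.57, 3.01, 3.14, 3.14, 3.14].

INTERFACE

Orientations are given as a unit quaternion [x, y, z, w].
In Python, from plant import robot, claw, kinematics, sensors, eyes, job gives the robot as it stands. Calls block until the motion is done:
- robot.reach(position, orientation): joint-space move of the TCP to a pose.
- robot.move_l(position, vel=150, rotation=None, guard=None): straight line of the TCP; rotation=None keeps the orientation; vel is the mean speed in mm/s. With guard (N) it stops when the force on the tool has changed by that much, and returns True; else False.
- robot.set_joints(angles): joint-space move.
- claw.move_gripper(opening, force=None): finger opening in mm; force is the grip in N (None keeps the last); returns when the fingers have stopped.
- robot.pause(seconds).
- kinematics.inverse_kinematics(position, orientation): joint angles nearest the present ones, or None.
- sensors.state(): the state.
- eyes.camera(name): name is "scene" or "top"; returns a dict with "color" (480x640x3 uint8, red, green, blue), "depth" (480x640 float32, mm along the optical axis (not along the pixel's ray), 0 where there is no reading), "fovy" (degrees; the focal length in pixels is half the picture's height over the tangent of half this angle, whatever the lens; pixels are square), "cx", "cy" (the principal point, pixels), "k1" (the pictures are not rectified: a ray, as slopes to the right and down, at radius r is drawn at 1 + k1 r^2 times it, then the intrinsics apply), "world_to_cam" (4x4, takes a point from world to camera coordinates). Camera axes: x right, y down, z forward; pixel columns grow to the right and rows downward; lengths in mm; the calibration is good to about 2 mm. A picture is of the moment at which its call begins.
A pose or a line that the arm cannot do raises robot.MotionError and nothing moves.
- job.close_job(): hands the job in, once; it reports no verdict.
The state is a dict: "time": time; "joint_pos": joint angles; "qvel": joint speeds; "tau": joint torques, N m; "ee_pos": TCP position; "ee_rot": TCP orientation; "ft_force": force on the tool from outside, world axes, zero at the start; "moment": the same for the moment, N m; "grip_width": finger opening in mm.
Only numpy, scipy, OpenCV 4.12 (cv2) and the standard library are available. Lean on these libraries where they do the work, as an engineer would, in place of code of your own. Each camera call takes 0.05 s, during which the arm holds its last target.

## Working session

There is one attempt and no reset: what is moved stays moved. The work goes in short steps, each a Python script; the robot and the scene stay as the last script left them, time stands still between calls to the robot, and variables do not carry over. Pictures are saved under pics/ and viewed, and the job is handed in when it is done.

```bash
ls; mkdir -p pics; python3 - <<'E'
from plant import robot, sensors, eyes
import cv2, numpy as np
for n in ("scene","top"):
    c=eyes.camera(n); cv2.imwrite(f"pics/{n}0.png",c["color"][:,:,::-1]); np.savez(f"{n}0.npz",**c)
    print(n,c["fovy"],c["cx"],c["cy"],c["k1"],np.round(c["world_to_cam"],3).tolist())
s=sensors.state(); print(s, robot.tip_reach)
E
```

```text
pics
scene 51.9388101036632 313.2850799877561 239.4687854480883 -0.1301268852925222 [[0.576, 0.817, 0.003, -313.35], [0.687, -0.482, -0.543, -379.168], [-0.442, 0.315, -0.84, 1289.82], [0.0, 0.0, 0.0, 1.0]]
top 45.727722594944204 325.2834922208185 252.51494688853597 -0.16647950598946934 [[-0.004, -1.0, 0.011, -58.537], [-0.992, 0.002, -0.126, 604.905], [0.126, -0.011, -0.992, 1117.432], [0.0, 0.0, 0.0, 1.0]]
{'time': 0.1, 'joint_pos': array([-1.31731327e+00,  1.81435473e-01,  1.60787324e+00,  1.23303538e-05,
        1.35376498e+00, -2.06327842e-01]), 'qvel': array([-0.00109214, -0.00318603, -0.00366625, -0.00211644,  0.00146283,
       -0.00015465]), 'tau': array([ 5.03367119e-04, -4.45875907e+01, -3.52237058e+01, -2.89533773e-04,
        4.11843110e-03, -2.03991490e-07]), 'ee_pos': array([ 255.06756379, -514.85255244,  255.50858548]), 'ee_rot': array([ 8.49639769e-01, -5.27362982e-01, -5.31670465e-04, -5.15491627e-04]), 'ft_force': array([-0.24576445,  0.08551142,  0.08816451]), 'moment': array([ 0.03288222, -0.02053924,  0.00698503]), 'grip_width': 85.60099752683497} 25.0
```

View pics/scene0.png

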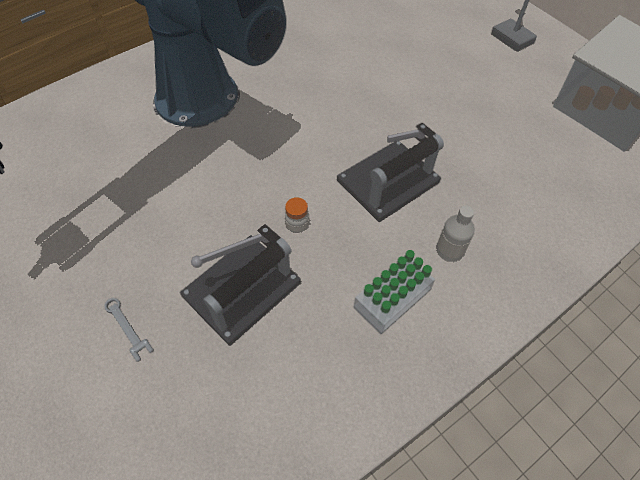

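View pics/top0.png

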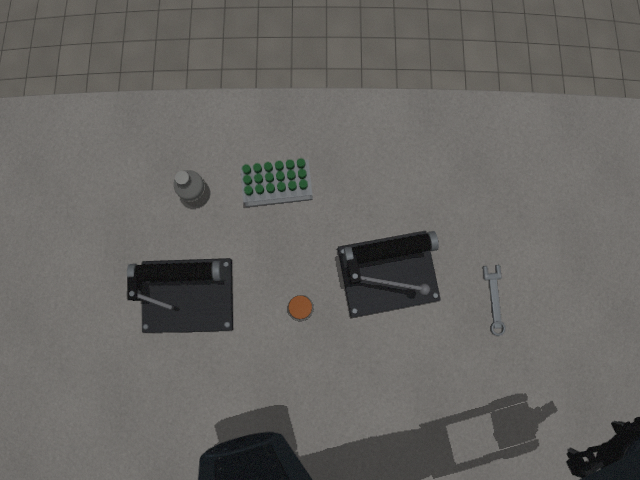

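```bash
cat > h.py <<'E'
import numpy as np, cv2
def K(c):
    f=240/np.tan(np.radians(float(c["fovy"]))/2)
    return np.array([[f,0,c["cx"]],[0,f,c["cy"]],[0,0,1]],float),np.array([float(c["k1"]),0,0,0])
def ray(c,px):
    k,d=K(c); return cv2.undistortPoints(np.array(px,float).reshape(-1,1,2),k,d).reshape(-1,2)
def atz(c,px,z):
    M=np.linalg.inv(c["world_to_cam"]); r=np.c_[ray(c,px),np.ones(len(px))]@M[:3,:3].T; o=M[:3,3]
    z=np.broadcast_to(z,(len(px),)); return o+r*((z-o[2])/r[:,2])[:,None]
def proj(c,P):
    k,d=K(c); w=c["world_to_cam"]; rv=cv2.Rodrigues(w[:3,:3])[0]
    return cv2.projectPoints(np.array(P,float).reshape(-1,1,3),rv,w[:3,3].copy(),k,d)[0].reshape(-1,2)
def cloud(c):
    v,u=np.mgrid[0:480,0:640]; px=np.c_[u.ravel(),v.ravel()]; z=c["depth"].ravel().astype(float)
    r=np.c_[ray(c,px),np.ones(len(px))]*z[:,None]; M=np.linalg.inv(c["world_to_cam"])
    return (r@M[:3,:3].T+M[:3,3]).reshape(480,640,3)
E
python3 - <<'E'
from h import *
for n,(x0,y0,x1,y1) in {"top":(325,220,455,330),"scene":(170,210,310,350)}.items():
    c=dict(np.load(n+"0.npz")); im=c["color"][y0:y1,x0:x1,::-1]
    im=cv2.convertScaleAbs(im,alpha=1.6); im=cv2.resize(im,None,fx=780/(x1-x0) if n=="top" else 600/(y1-y0),fy=600/(y1-y0) if n!="top" else 780/(x1-x0),interpolation=cv2.INTER_CUBIC)[:600]; cv2.imwrite(f"pics/{n}z.png",im); print(im.shape)
c=dict(np.load("top0.npz")); P=cloud(c)
print(np.round(atz(c,[(338,247),(430,232),(439,298),(350,317)],20)))
for p in [(425,289),(355,276),(390,248),(400,285),(350,252),(434,241),(300,308),(495,300),(420,310)]: print(p,np.round(P[p[1],p[0]]))
E
```

```text
(600, 780, 3)
(600, 600, 3)
[[ 619.  -87.   20.]
 [ 650. -280.   20.]
 [ 512. -295.   20.]
 [ 474. -110.   20.]]
(425, 289) [ 524. -247.  123.]
(355, 276) [ 549. -114.  130.]
(390, 248) [ 601. -181.  132.]
(400, 285) [ 533. -200.  118.]
(350, 252) [ 593. -105.  135.]
(434, 241) [ 614. -264.  132.]
(300, 308) [492. -10.  64.]
(495, 300) [ 507. -418.    6.]
(420, 310) [ 488. -258.    0.]
```

View pics/topz.png

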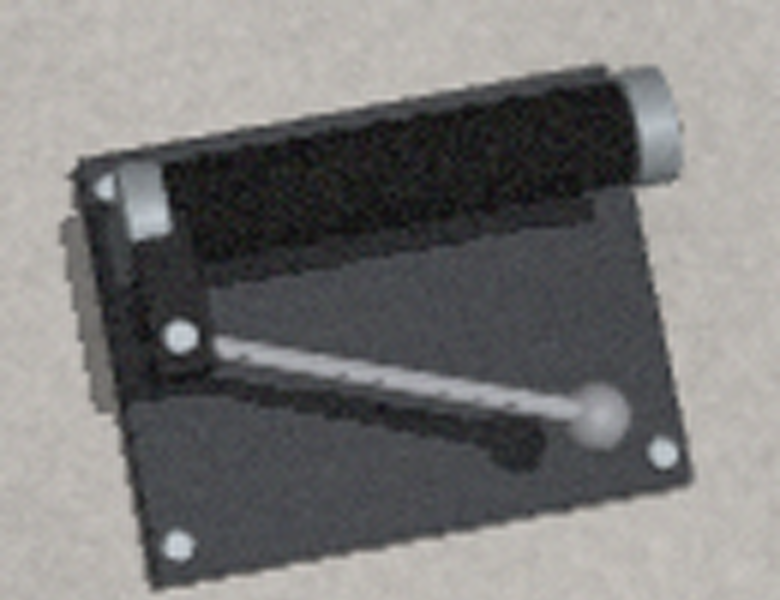

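View pics/scenez.png

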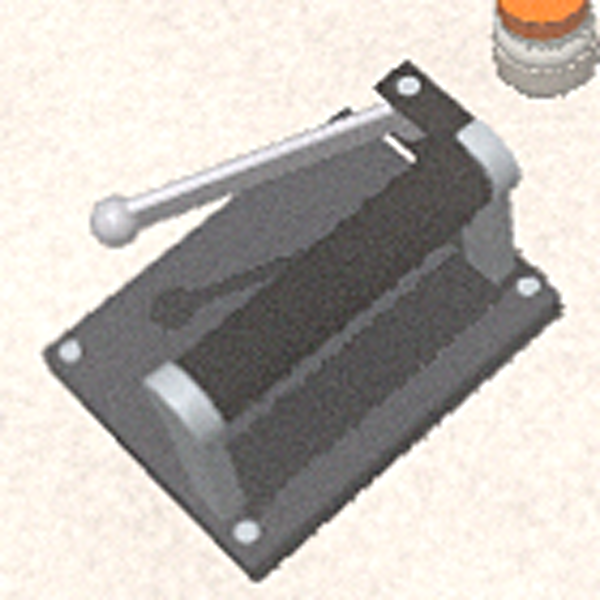

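```bash
cat > fit.py <<'E'
from h import *
from scipy.optimize import least_squares
T=dict(np.load("top0.npz")); S=dict(np.load("scene0.npz"))
tz=lambda a:np.array(a)/6+[325,220]; sz=lambda a:np.array(a)/(600/140)+[170,210]
def ang(a): return [np.sin(a)*135,79-135*np.cos(a),112]
ball=ang(-.36)
obs=[(T,[75,0,0],None)]
obs=[(T,[75,95,20],tz((80,160))),(T,[-75,-95,20],tz((690,478))),(T,[-75,95,20],tz((152,588))),(T,[0,79,129],tz((180,337))),(T,ball,tz((600,415))),
(S,[0,79,129],sz((408,86))),(S,ball,sz((116,220))),(S,[-75,-95,20],sz((45,352))),(S,[75,95,20],sz((563,295)))]
def W(p,q): c,s=np.cos(p[2]),np.sin(p[2]); q=np.array(q,float); return np.stack([p[0]+c*q[...,0]-s*q[...,1],p[1]+s*q[...,0]+c*q[...,1],q[...,2]],-1)
f=lambda p:np.concatenate([proj(c,W(p,q))[0]-o for c,q,o in obs])
r=least_squares(f,[560,-190,.15],x_scale=[10,10,.05],loss="soft_l1")
p=r.x
if __name__=="__main__":
    print(p, np.round(f(p).reshape(-1,2),1).tolist())
    print("pivot",W(p,[0,79,112]),"ball",W(p,ball),"push rest",W(p,[95*np.sin(-.36)-4*np.cos(.36),79-95*np.cos(.36)+4*np.sin(.36),112]))
    P=cloud(T); 
    for n,y in(("bar",112),): 
        m=(P[...,2]>112)&(P[...,2]<129); m[:270]=0; m[310:]=0; m[:,:362]=0; m[:,440:]=0
        q=P[m]; c,s=np.cos(p[2]),np.sin(p[2]); L=(q[:,:2]-p[:2])@np.array([[c,-s],[s,c]])
        L=L[L[:,1]<45]; print(len(L), np.round(np.polyfit(L[:,1]-79,L[:,0],1),3))
E
python3 fit.py
```

```text
[ 5.63906607e+02 -1.90926944e+02  1.84527582e-01] [[-1.8, -0.5], [0.6, 0.4], [0.1, -0.2], [-0.7, -0.4], [-1.3, -0.6], [-0.4, 0.2], [-0.4, 0.4], [-2.1, -0.3], [-0.4, -0.5]]
pivot [ 549.41151635 -113.26812383  112.        ] ball [ 525.844118   -246.19508775  112.        ] push rest [ 528.88847414 -206.11102738  112.        ]
304 [ 0.384 -0.22 ]
```

```bash
cat > m.py <<'E'
from fit import *
from scipy.spatial.transform import Rotation as R
B=14.5
def pose(th,off,z=116,s=95):
    """th: lever joint angle; off: gap of finger back from front face; returns TCP pos, quat"""
    a=p[2]-.36+th; ex=np.array([np.cos(a),np.sin(a),0]); ey=np.array([-np.sin(a),np.cos(a),0])
    pv=W(p,[0,79,0.]); q=pv-ey*s+ex*(-4-B-off); q[2]=z
    return q, R.from_matrix(np.c_[ex,np.cross([0,0,-1],ex),[0,0,-1]]).as_quat()
E
python3 - <<'E'
from m import *
from plant import robot, claw, sensors, eyes, kinematics
claw.move_gripper(0,20)
q,o=pose(0,35,z=200); robot.reach(q,o)
q,o=pose(0,35); print(robot.move_l(q,vel=120))
robot.pause(.3)
s=sensors.state(); print(s["time"],s["ee_pos"],q,s["ft_force"],s["grip_width"])
for n in("scene","top"):
    c=eyes.camera(n); cv2.imwrite(f"pics/{n}1.png",c["color"][:,:,::-1]); np.savez(f"{n}1.npz",**c)
    x0,y0=(170,190) if n=="scene" else (325,220)
    cv2.imwrite(f"pics/{n}1z.png",cv2.resize(c["color"][y0:y0+150,x0:x0+190,::-1],None,fx=4,fy=4,interpolation=cv2.INTER_CUBIC))
E
```

```text
False
3.475 [ 480.49442999 -197.65168973  116.63142951] [ 480.14858737 -197.46964798  116.        ] [0.31648134 0.7177582  0.28925605] -0.02550901238960497
```

View pics/scene1z.png

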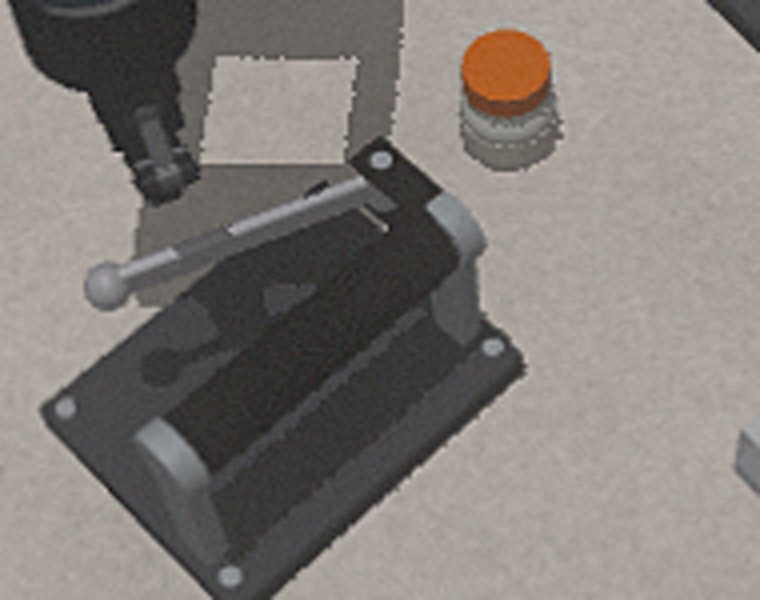

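View pics/top1z.png

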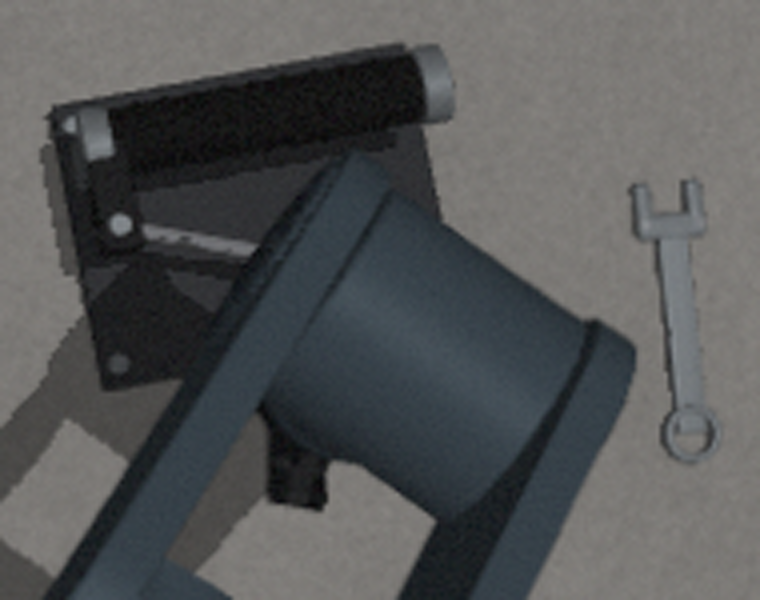

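```bash
python3 - <<'E'
from m import *
from plant import robot, sensors
def st(l):
    s=sensors.state(); print(l,round(s["time"],2),np.round(s["ee_pos"],2),np.round(s["ft_force"],2)); return s
q,o=pose(0,12); robot.move_l(q,vel=60); robot.pause(.3); st("pre")
q,o=pose(0,-6); print(robot.move_l(q,vel=15,guard=2.0)); s=st("touch"); robot.pause(.3); s=st("still")
a=p[2]-.36; n=np.array([np.cos(a),np.sin(a),0]); q0,_=pose(0,0); print("off",(q0-s["ee_pos"])@n)
E
```

```text
pre 4.41 [ 502.6  -201.46  115.99] [-0.25 -0.15 -0.55]
True
touch 5.26 [ 515.16 -203.58  115.5 ] [-3.2  -0.17  2.11]
still 5.56 [ 514.92 -203.29  114.99] [0.4  0.43 0.62]
off -0.2571322245510558
```

```bash
python3 - <<'E'
from m import *
from plant import robot, sensors
for th in (.04,.09,.14,.19):
    q,o=pose(th,0); robot.move_l(q,vel=18,rotation=o)
    robot.pause(.1); f=np.mean([sensors.state()["ft_force"] for _ in range(3)],0); s=sensors.state()
    a=p[2]-.36+th; n=np.array([np.cos(a),np.sin(a),0]); print(th,round(s["time"],2),np.round(s["ee_pos"]-q,2),np.round(f,2),"Fn",round(f@n,2))
E
```

```text
0.04 6.02 [-0.57  0.36 -0.51] [-3.47  0.92 -1.82] Fn -3.57
0.09 6.53 [-0.13  0.11 -0.09] [-3.08  1.62 -2.27] Fn -3.21
0.14 7.05 [-0.12  0.1  -0.08] [-4.36  1.82 -2.88] Fn -4.42
0.19 7.57 [-0.14  0.08 -0.09] [-4.41  1.79 -2.7 ] Fn -4.39
```

```bash
python3 - <<'E'
from m import *
from plant import robot, sensors, eyes
import json
log=[];th=.19
while th<.36:
    th+=.025 if th<.25 else .008
    q,o=pose(th,0); robot.move_l(q,vel=12,rotation=o)
    F=[]
    for _ in range(4): robot.pause(.03); F.append(sensors.state()["ft_force"])
    f=np.mean(F,0); s=sensors.state()
    a=p[2]-.36+th; n=np.array([np.cos(a),np.sin(a),0]); print(round(th,3),round(s["time"],2),np.round(s["ee_pos"]-q,2),np.round(f,2),"Fn",round(f@n,2))
    if f@n<-10.5: break
open("th","w").write(str(th))
c=eyes.camera("scene"); cv2.imwrite("pics/scene2.png",c["color"][:,:,::-1]); np.savez("scene2.npz",**c)
cv2.imwrite("pics/scene2z.png",cv2.resize(c["color"][190:340,170:360,::-1],None,fx=4,fy=4,interpolation=cv2.INTER_CUBIC))
E
```

```text
0.215 8.05 [-0.21  0.07 -0.09] [-5.06  1.35 -3.1 ] Fn -5.0
0.24 8.53 [-0.26  0.04 -0.07] [-5.47  1.36 -2.51] Fn -5.37
0.265 9.02 [-0.33  0.05 -0.08] [-5.35  1.45 -2.46] Fn -5.2
0.273 9.4 [-0.38  0.05 -0.11] [-5.77  1.52 -2.77] Fn -5.59
0.281 9.78 [-0.39  0.04 -0.1 ] [-6.15  1.57 -2.96] Fn -5.95
0.289 10.17 [-0.41  0.05 -0.1 ] [-5.62  1.62 -2.49] Fn -5.4
0.297 10.55 [-0.45  0.04 -0.12] [-6.23  1.27 -1.55] Fn -6.03
0.305 10.93 [-0.45  0.04 -0.12] [-6.29  1.29 -2.45] Fn -6.07
0.313 11.32 [-0.78 -0.02 -0.11] [-7.81  1.39 -0.63] Fn -7.54
0.321 11.7 [-1.4  -0.06 -0.16] [-10.8    0.84   0.42] Fn -10.57
```

View pics/scene2z.png

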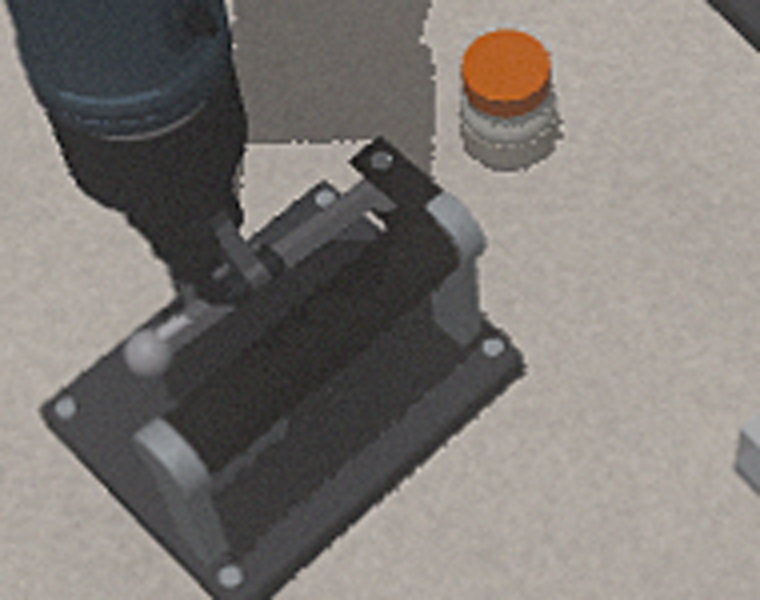

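The force jumps from 6.1 to 10.6 N while the position lags, so the lever is at its stop. The picture shows the ball at zoom pixel (148,352) and the base corners at (45,410) and (520,365), which have not moved. Next I hold, then ease it back.

```bash
python3 - <<'E'
from m import *
from plant import robot, sensors, eyes
print("ball px pred", (proj(S,W(p,ang(-.06)))[0]-[170,190])*4)
for _ in range(5):
    robot.pause(.3); s=sensors.state(); print(round(s["time"],2),np.round(s["ft_force"],2))
th=float(open("th").read())
for th in (.30,.24,.18,.12,.06,0.,-.03):
    q,o=pose(th,0); robot.move_l(q,vel=18,rotation=o); s=sensors.state(); print(th,round(s["time"],2),np.round(s["ft_force"],2))
q,o=pose(-.03,6); robot.move_l(q,vel=15)
q,o=pose(-.03,40); robot.move_l(q,vel=60)
q[2]=210; robot.move_l(q,vel=120)
q2=q+[-70,-140,30]; robot.move_l(q2,vel=150)
robot.pause(.3); s=sensors.state(); print(s["time"],s["ft_force"])
for n in("scene","top"):
    c=eyes.camera(n); cv2.imwrite(f"pics/{n}3.png",c["color"][:,:,::-1]); np.savez(f"{n}3.npz",**c)
d=cv2.absdiff(cv2.imread("pics/top3.png"),cv2.imread("pics/top0.png")).max(2)
print("rest px pred scene",proj(S,W(p,ball)),)
E
```

```text
ball px pred [147.19993798 352.349998  ]
12.05 [-10.35   0.37   0.78]
12.35 [-11.06   0.5    0.89]
12.65 [-11.08   0.36   0.38]
12.95 [-9.94  0.37  0.62]
13.25 [-11.46   0.53   1.22]
0.3 13.52 [-5.93  1.47 -2.53]
0.24 13.99 [-5.63  1.61 -2.79]
0.18 14.47 [-4.31  1.16 -3.52]
0.12 14.94 [-4.01  0.68 -3.02]
0.06 15.42 [-3.09  1.   -2.08]
0.0 15.89 [-2.32 -0.13 -0.14]
-0.03 16.2 [-0.37 -0.03  0.74]
19.9083 [-0.08568674  0.70073052 -0.76051953]
rest px pred scene [[196.68911074 261.68792283]]
```

View pics/scene3.png

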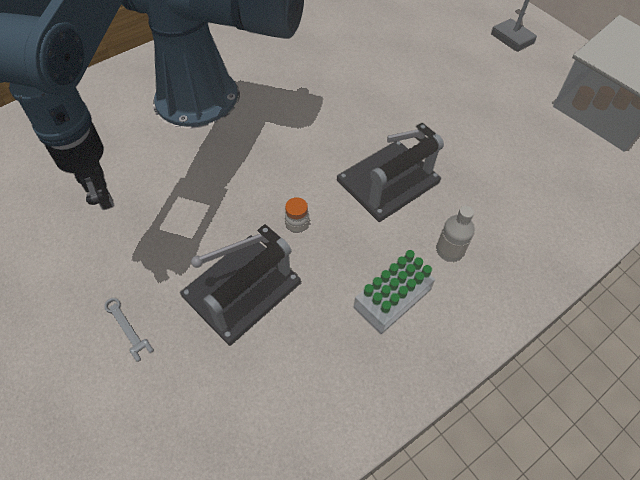

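View pics/top3.png

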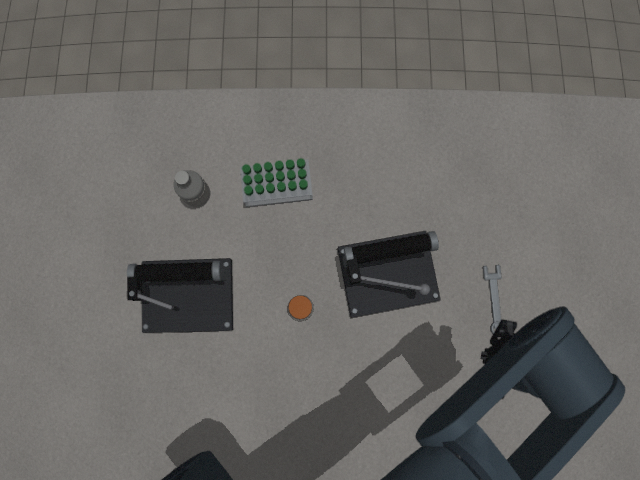

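The top view shows the ball back at (425,289) and everything else where it was. The gripper is clear, well above the wrench. Handing the job in.

```bash
python3 -c "
from plant import job
job.close_job()"
```

```text
the job is handed in; nothing more can be done
```

I pushed the long lever in to its stop with the backs of the closed fingers, held it there, eased it back out to rest and handed the job in. No verdict was reported.

- **Push:** the force rose from about 3.5 N to 6 N along the spring, then jumped to 10.6 N while the arm lagged by 1.4 mm, so the stop was reached. The ball appeared within about one zoomed pixel of where it should be at the stop.
- **Hold:** about 1.5 s at 10–11.5 N. The stand had not moved in the picture taken at the stop.
- **Release:** over about 3 s at 18 mm/s. The force fell steadily to about 0 as the fingers left the lever.
- **Last check:** by eye in both cameras, the lever ball was back at its starting pixel, (425,289) in the top view. Both stands and the other objects looked unmoved. The top view hid part of the wrench behind the gripper, but the scene view shows it in place. The gripper was clear and the clock read about 20 s.

No check failed or disagreed.

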